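# Start the clamp bolt of the coaster jig

## Task

Start the big cap-head bolt of the coaster clamp in its threaded boss: turn it backward (counter-clockwise from above) until you feel it drop into the thread, then forward (clockwise) one full turn from there. Finish while still gripping the bolt head and holding it still, and do not knock the corks, jar or hammer about.

Things in the scene. Friction and masses are not known exactly. Their poses are not given: they have to be found in the camera images.
- clamp: Coaster clamp fixed to the bench, place and yaw vary: grey plate 240 x 110 x 12 mm, long along its x. On the bolt axis a steel boss 48 mm across, up to 50 mm; over it an aluminium strap 36 mm wide (x -110 to +80 mm), top at 60 mm, on a heel block at the -x end and a brass die on a cork at the +x end. Origin: on the bolt axis at the bench surface, z up.
- bolt: Steel bolt of about 0.5 kg upright in the boss, axis vertical through the clamp's origin. Knurled round head 36 mm across, 24 mm tall, black socket on top, red paint line along its local +x. Origin: centre of the head's underside, 88 to 90 mm above the bench at the start, 85 mm just after the drop, 80 mm after one full turn forward. Captive: it cannot be pulled out.
- bolt_top (a point): Centre of the head's top face, 24 mm above the bolt's origin. At the start the bolt's thread rests on top of the boss's thread. Turned backward it climbs by up to 2 mm; past the thread's start (0.7 to 2.4 rad back, different each time) it falls 5 mm by its own weight, unless a tight grip carries it: then loosen the fingers to let it drop.
- bolt_turn (a joint): Rotation of the bolt about its vertical axis, rad; grows as it turns forward (clockwise from above), falls as it turns backward; counts on past a full turn; only differences matter. Right-hand thread, pitch 5 mm: one turn forward lowers the bolt 5 mm. It turns easily (about 0.05 N m) and stays where it is left.
- cork_a: Loose cork coaster lying flat, a disc 90 mm across and 15 mm thick with a burnt ring on top; origin: centre of its underside. Leave alone.
- cork_b: Loose cork coaster lying flat, a disc 90 mm across and 15 mm thick with a burnt ring on top; origin: centre of its underside. Leave alone.
- cork_c: Loose cork coaster lying flat, a disc 90 mm across and 15 mm thick with a burnt ring on top; origin: centre of its underside. Leave alone.
- cork_d: Loose cork coaster lying flat, a disc 90 mm across and 15 mm thick with a burnt ring on top; origin: centre of its underside. Leave alone.
- jar: Loose closed jar standing upright, 64 mm across, 85 mm tall, brass lid; origin: centre of its underside. Leave alone.
- hammer: Loose hammer lying on the bench at the robot's right, handle along its x; leave alone.

How it is judged:
On the way:
1. the bolt, turned backward, has dropped into the thread (z of bolt in the frame of clamp between 0.0835 and 0.0863 m and value of joint bolt_turn below 0.25 rad), for 0.15 s.
At the end, for the whole second after the job is handed in: The bolt has been backed until it dropped into the thread, then turned forward one turn (the head's underside stands 80 mm above the bench, within 1.1 mm, that is about a fifth of a turn either way), and the fingers still grip it with more than 5 N while it stays still (z of bolt in the frame of clamp between 0.0789 and 0.0811 m and contact force between the fingers and bolt above 5 N and velocity of joint bolt_turn between -0.1 and 0.1 rad/s and linear speed of bolt below 0.01 m/s); the arm keeps its last pose, push and grip.
It fails at once if a cork, the jar or the hammer is knocked more than 25 mm from its place (distance of any of cork_a, cork_b, cork_c, cork_d, jar, hammer from where it was at the start of the episode above 0.025 m).
It also fails if it takes over 72 s, if anything falls off the work surface, if the arm or the gripper's body presses on something with over 40 N, if the wrist force passes 120 N, or if a joint passes its speed limit or range.

## Robot

A 6-joint arm with a two-finger parallel gripper is mounted at the origin on the work surface. World frame = base frame: x ahead of the robot, y to its left, z up, the work surface at z = 0. Lengths are in m, angles in rad, forces in N, time in s.
With the tool pointing down it reaches from about 0.4 to 0.825 m from the base axis. Payload 7 kg.
Tool frame: the origin (TCP) lies midway between the tips of the shut fingers; the grasp point (between the pads) lies 19 mm behind it; z points along the fingers, y is the line along which they close (so a half turn about z gives the same grasp; the last joint's range is limited). The gripper opens to 85 mm and grips with 20 to 120 N. Pads are 22 mm wide; open, the fingers measure 114 mm over their backs; the gripper's body (76 mm by 85 mm) begins 54 mm behind the grasp point. The pads swing forward as they close: fully open they stand 13 mm farther back than shut.
Start: joints at [-0.876, 0.359, 0.012, 0, -1.224, -0.288], TCP at [0.267, -0.62, 0.231] pointing down, gripper open.
Joint ranges: [-3.07, 3.07], [-1.43, 2.12], [-1.02, 1.25], [-3.03, 1.67], [-3.05, -0], [-3.03, 3.03]. Speed limits (rad/s): [2.39, 2.39, 3.01, 3.14, 3.14, 3.14].

## Interface

Orientations are given as a unit quaternion [x, y, z, w].
In Python, from rig import arm gives the robot as it stands.
- The arm moves only by the shell command python3 -m jog 'ROWS' [FORCE]. ROWS is JSON, a list of rows, each an object with "xyz": the shift along the tool's x, y, z in mm, a list of three; "rot": the turn, a rotation vector about the tool's x, y, z in rad, a list of three; "jaw": the opening in per cent of the stroke, from 0 (shut) to 100 (fully open). In form: [{"xyz": [x, y, z], "rot": [wx, wy, wz], "jaw": jaw}, ...]. A call has 1 to 8 rows; each row shifts and turns the commanded pose from where the row before left it, along the tool's axes as they then stand; what a row does not reach is not made up. A row lasts 1/10 s, in which the tool goes at most 50 mm and 8.59 degrees, less where a joint would pass 70% of its speed; a pose out of reach is approached as far as the arm can. A call is refused whole if a number of a shift passes 50 or a number of a turn 0.15, either way. A call with a gripper value outside its range is refused whole. The fingers move at their own pace and stop on an object; FORCE is the grip in N (left out, the last holds). Time passes only in rows, so rows that do not move let the fingers close. It gives the time, the measured TCP pose, the force, the opening and the grip force at its end, in the units of the state.
- arm.read_state(): the state, without advancing time (a new reading comes with each control period).
- arm.get_image(name): name is "side" or "top" or "wrist"; returns a dict with "img" (400x640x3 uint8, red, green, blue), "K" (3x3 intrinsics, pixels), "k1" (the pictures are not rectified: a ray, as slopes to the right and down, at radius r is drawn at 1 + k1 r^2 times it, then the intrinsics apply), "R" (3x3) and "t" (3): a world point X has camera coordinates R X + t; the wrist camera has in their place "T_tool_cam" (4x4, takes a point from camera to tool coordinates, whose origin is the TCP and whose axes are the flange's). Camera axes: x right, y down, z forward; pixel columns grow to the right and rows downward; lengths in m; the calibration is good to about 2 mm. A picture is of the moment at which its call begins: read the wrist's pose just before it. There is no depth.
- arm.finish_job(): hands the job in; it is judged then, once.
The state is a dict: "time": time; "joint_pos": joint angles; "joint_velocities": joint speeds; "joint_torque": joint torques, N m; "tcp_pos": TCP position; "eef_rot": TCP orientation; "force": force on the tool from outside, world axes, zero at the start; "ft_torque": the same for the moment, N m; "opening": finger opening in m; "finger_force": force on a finger pad.
Only numpy, scipy, OpenCV 4.12 (cv2) and the standard library are available. Lean on these libraries where they do the work, as an engineer would, in place of code of your own. Each camera call takes 0.05 s, during which the arm holds its last target. There are 200 camera calls.

## Working session

There is one attempt and no reset: what is moved stays moved. The work goes in short steps, Python scripts to look and compute and a shell command to move; the robot and the scene stay as the last step left them, time stands still between calls to the robot, and variables do not carry over. Pictures are saved under pics/ and viewed, at most 10 in all, crops included, and the job is handed in when it is done.

```bash
mkdir -p pics; python3 - <<'E'
from rig import arm
import cv2,numpy as np
s=arm.read_state();print({k:np.round(v,3).tolist() for k,v in s.items()})
for n in("top","side"):
    d=arm.get_image(n);cv2.imwrite(f"pics/{n}0.png",d["img"][:,:,::-1])
    print(n,d["K"].tolist(),d["k1"],np.round(d["R"],3).tolist(),np.round(d["t"],3).tolist())
E
```

```text
{'time': 0.0, 'joint_pos': [-0.876, 0.359, 0.011, -0.0, -1.224, -0.288], 'joint_velocities': [0.001, 0.002, 0.002, -0.002, 0.0, -0.001], 'joint_torque': [0.001, -58.332, 29.34, 6.936, -0.006, 0.0], 'tcp_pos': [0.267, -0.619, 0.23], 'eef_rot': [-0.202, 0.979, 0.001, -0.0], 'force': [-0.096, -0.444, 0.045], 'ft_torque': [0.007, 0.008, -0.048], 'finger_force': 0.0, 'opening': 0.086}
top [[389.2731622007043, 0.0, 317.33917945950947], [0.0, 389.2731622007043, 199.2159576688599], [0.0, 0.0, 1.0]] -0.0753484345667904 [[-0.025, -1.0, -0.016], [-0.993, 0.027, -0.113], [0.113, 0.013, -0.993]] [-0.119, 0.593, 1.123]
side [[414.469364668586, 0.0, 319.48612692560397], [0.0, 414.469364668586, 201.19629409298295], [0.0, 0.0, 1.0]] -0.07691235176696556 [[-0.987, -0.163, 0.006], [-0.129, 0.76, -0.637], [0.1, -0.629, -0.771]] [0.532, 0.226, 0.915]
```

View pics/top0.png

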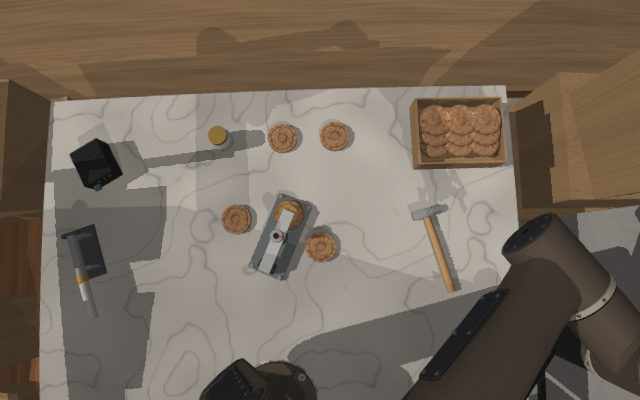

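View pics/side0.png

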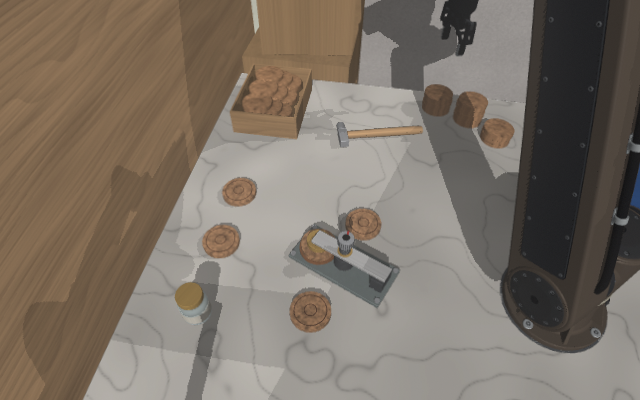

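The top view shows the bolt head near (277,236) and the clamp running from lower left to upper right. In the side view the head is near (346,240). I'll triangulate from enlarged crops.

```bash
cat > h.py <<'E'
import numpy as np,cv2
from rig import arm
from scipy.spatial.transform import Rotation as Ro
def cam(d,s=None):
    if "R" in d: R,t=np.array(d["R"]),np.array(d["t"]); return R.T,-R.T@t
    T=np.array(d["T_tool_cam"]);W=np.eye(4);W[:3,:3]=Ro.from_quat(s["eef_rot"]).as_matrix();W[:3,3]=s["tcp_pos"]
    M=W@T;return M[:3,:3],M[:3,3]
def ray(d,uv,s=None):
    k=d["k1"];D=np.array([k,0,0,0,0.])
    p=cv2.undistortPoints(np.array([[uv]],float),np.array(d["K"]),D)[0,0]
    A,c=cam(d,s);v=A@np.r_[p,1];return c,v/np.linalg.norm(v)
def plane(c,v,z): return c+v*(z-c[2])/v[2]
def tri(rs):
    A=sum(np.eye(3)-np.outer(v,v) for c,v in rs);b=sum((np.eye(3)-np.outer(v,v))@c for c,v in rs);return np.linalg.solve(A,b)
E
python3 - <<'E'
import cv2,numpy as np
a=cv2.imread("pics/top0.png")[190:285,235:335];b=cv2.imread("pics/side0.png")[205:305,290:395]
f=lambda x:cv2.resize(x,(400,400),interpolation=cv2.INTER_CUBIC)
cv2.imwrite("pics/c0.png",np.hstack([f(a),f(b)]))
E
```

```text
(no output)
```

View pics/c0.png

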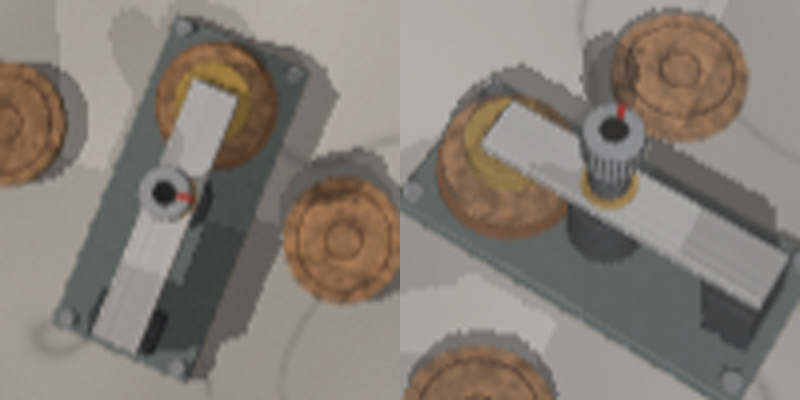

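```bash
python3 - <<'E'
from h import *
t=arm.get_image("top");s=arm.get_image("side")
P=tri([ray(t,(276,235.3)),ray(s,(346,237.3))]);print("bolt top",P)
for z in(.112,.114):print(plane(*ray(t,(276,235.3)),z),plane(*ray(s,(346,237.3)),z))
a,b=[plane(*ray(t,(235+u/4,190+v*.2375)),.06) for u,v in((213,95),(118,340))]
print("strap",a,b,np.degrees(np.arctan2(*(a-b)[1::-1])))
print(Ro.from_quat(arm.read_state()["eef_rot"]).as_matrix().round(3))
E
```

```text
bolt top [ 0.48459375 -0.01965019  0.11044733]
[ 0.48396336 -0.01984579  0.112     ] [ 0.48514017 -0.01857776  0.112     ]
[ 0.48391625 -0.02008886  0.114     ] [ 0.48507901 -0.0171899   0.114     ]
strap [ 0.54985467 -0.04999203  0.06      ] [0.38496261 0.02100264 0.06      ] -23.2944134113938
[[-0.918 -0.396 -0.001]
 [-0.396  0.918  0.001]
 [ 0.     0.001 -1.   ]]
```

```bash
python3 -m jog '[{"xyz":[-20,22,0],"rot":[0,0,0],"jaw":100},{"xyz":[-34,36,0],"rot":[0,0,0],"jaw":100},{"xyz":[-34,36,0],"rot":[0,0,0],"jaw":100},{"xyz":[-34,36,0],"rot":[0,0,0],"jaw":100},{"xyz":[-34,36,0],"rot":[0,0,0],"jaw":100},{"xyz":[-34,36,0],"rot":[0,0,0],"jaw":100},{"xyz":[-34,36,0],"rot":[0,0,0],"jaw":100},{"xyz":[-34,36,0],"rot":[0,0,0],"jaw":100}]' 30
python3 -m jog '[{"xyz":[-34,36,0],"rot":[0,0,0],"jaw":100},{"xyz":[-34,36,0],"rot":[0,0,0],"jaw":100},{"xyz":[-34,36,0],"rot":[0,0,0],"jaw":100},{"xyz":[-34,36,0],"rot":[0,0,0],"jaw":100},{"xyz":[-34,36,0],"rot":[0,0,0],"jaw":100},{"xyz":[-9,11,0],"rot":[0,0,0],"jaw":100},{"xyz":[0,0,0],"rot":[0,0,0],"jaw":100},{"xyz":[0,0,0],"rot":[0,0,0],"jaw":100}]'
python3 - <<'E'
from h import *
s=arm.read_state();d=arm.get_image("wrist");cv2.imwrite("pics/w1.png",d["img"][:,:,::-1])
print(s["tcp_pos"],s["joint_pos"],d["T_tool_cam"])
E
```

```text
time: 1.0
tcp_pos: [0.3958, -0.2643, 0.2315]
eef_rot: [-0.202, 0.979, -0.0, 0.0]
force: [2.0, 0.1, 0.4]
opening: 0.0853
finger_force: 0.0
time: 1.8
tcp_pos: [0.484, -0.0201, 0.2311]
eef_rot: [-0.202, 0.979, -0.0, -0.0]
force: [0.5, 0.1, 0.1]
opening: 0.0854
finger_force: 0.0
[ 0.48402919 -0.02005583  0.23105928] [ 3.65591980e-01  4.12314064e-02 -3.94123566e-01 -8.30172524e-05
 -1.13618029e+00 -1.52872936e+00] [[-4.49607915e-04 -9.49790489e-01 -3.12886280e-01  7.96878366e-02]
 [ 9.99999842e-01 -5.32301150e-04  1.78872420e-04 -2.04118669e-04]
 [-3.36441050e-04 -3.12886150e-01  9.49790579e-01 -1.43301124e-01]
 [ 0.00000000e+00  0.00000000e+00  0.00000000e+00  1.00000000e+00]]
```

View pics/w1.png

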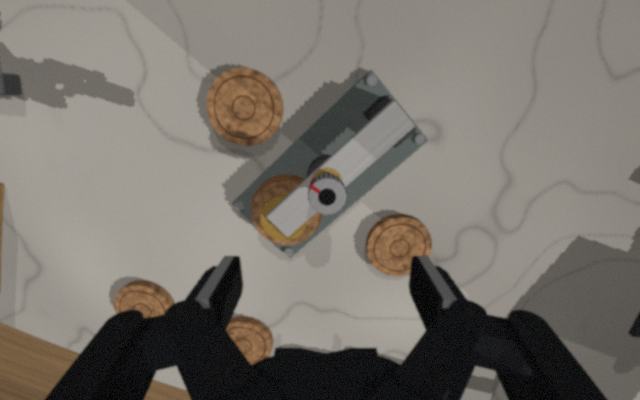

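The socket shows at (327,197) and the red line points up-left at (315,189). I'll measure it here, step down 40 mm for the second wrist view, and triangulate.

```bash
cat >> h.py <<'E'
def socket(guess,win=25,name="wrist"):
    s=arm.read_state();d=arm.get_image(name);g=d["img"].max(2)
    u,v=map(int,guess);w=g[v-win:v+win,u-win:u+win]
    n,l,st,ce=cv2.connectedComponentsWithStats((w<45).astype(np.uint8))
    k=min(range(1,n),key=lambda i:np.hypot(*(ce[i]-win))+(1e3 if st[i,4]<25 else 0))
    uv=ce[k]+[u-win,v-win]
    hsv=cv2.cvtColor(d["img"],cv2.COLOR_RGB2HSV);m=((hsv[...,0]<6)|(hsv[...,0]>174))&(hsv[...,1]>150)&(hsv[...,2]>90)
    m2=np.zeros_like(m);m2[v-win*2:v+win*2,u-win*2:u+win*2]=True;ys,xs=np.nonzero(m&m2)
    red=(xs.mean(),ys.mean()) if len(xs) else None
    return s,d,uv,st[k,4],red
E
python3 - <<'E'
from h import *;import pickle
s,d,uv,n,red=socket((327,197),18);c,v=ray(d,uv,s);print(uv,n,red,plane(c,v,.113));pickle.dump((c,v),open("r1","wb"))
E
python3 -m jog '[{"xyz":[0,0,20],"rot":[0,0,0],"jaw":100},{"xyz":[0,0,20],"rot":[0,0,0],"jaw":100},{"xyz":[0,0,0],"rot":[0,0,0],"jaw":100}]'
python3 - <<'E'
from h import *;import pickle
c0,v0=pickle.load(open("r1","rb"))
s=arm.read_state();d=arm.get_image("wrist");A,c=cam(d,s)
p=A.T@(plane(c0,v0,.113)-c);g=(np.array(d["K"])@(p/p[2]))[:2];print("guess",g)
s,d,uv,n,red=socket(g,22);c,v=ray(d,uv,s);print(uv,n,red,plane(c,v,.113),tri([(c,v),(c0,v0)]))
cv2.imwrite("pics/w2.png",d["img"][:,:,::-1])
E
```

```text
[327.07865169 196.83146067] 178 (np.float64(314.61290322580646), np.float64(188.2258064516129)) [ 0.48584998 -0.01825487  0.113     ]
time: 2.2
tcp_pos: [0.4824, -0.0215, 0.1892]
eef_rot: [-0.201, 0.98, 0.0, -0.002]
force: [-0.4, -0.8, 0.3]
opening: 0.0853
finger_force: 0.0
guess [327.57991252 214.96770277]
[327.79098361 212.93852459] 244 (np.float64(313.2093023255814), np.float64(203.04651162790697)) [ 0.48593547 -0.01832306  0.113     ] [ 0.48564011 -0.01840399  0.11380558]
```

Both wrist views put the bolt at (0.4857, -0.0184) with its top at 0.1138, which fits 88–90 mm for the underside. Next I correct and descend.

```bash
python3 -m jog '[{"xyz":[-3,1,20],"rot":[0,0,0],"jaw":100},{"xyz":[0,0,20],"rot":[0,0,0],"jaw":100},{"xyz":[0,0,20],"rot":[0,0,0],"jaw":100},{"xyz":[0,0,20],"rot":[0,0,0],"jaw":100},{"xyz":[0,0,20],"rot":[0,0,0],"jaw":100},{"xyz":[0,0,6],"rot":[0,0,0],"jaw":100},{"xyz":[0,0,0],"rot":[0,0,0],"jaw":100},{"xyz":[0,0,0],"rot":[0,0,0],"jaw":100}]'
```

```text
time: 3.1
tcp_pos: [0.4877, -0.0178, 0.0865]
eef_rot: [-0.202, 0.979, -0.0, 0.001]
force: [-0.4, -0.4, 0.4]
opening: 0.0855
finger_force: 0.0
```

```bash
python3 -m jog '[{"xyz":[2,0.2,4],"rot":[0,0,0],"jaw":60},{"xyz":[0,0,0],"rot":[0,0,0],"jaw":30},{"xyz":[0,0,0],"rot":[0,0,0],"jaw":30},{"xyz":[0,0,0],"rot":[0,0,0],"jaw":30},{"xyz":[0,0,0],"rot":[0,0,0],"jaw":30},{"xyz":[0,0,0],"rot":[0,0,0],"jaw":30},{"xyz":[0,0,0],"rot":[0,0,0],"jaw":30}]' 20
python3 - <<'E'
from h import *
s=arm.read_state();d=arm.get_image("wrist");cv2.imwrite("pics/w3.png",d["img"][:,:,::-1]);print(s["joint_pos"],s["force"],s["ft_torque"])
E
```

```text
time: 3.8
tcp_pos: [0.4851, -0.0185, 0.0817]
eef_rot: [-0.202, 0.979, -0.0, 0.0]
force: [-1.8, -1.1, 6.6]
opening: 0.0355
finger_force: 21.5
[ 3.68349431e-01  2.05709232e-01 -5.94869273e-01  3.95618337e-04
 -7.69808982e-01 -1.53234131e+00] [-1.77865258 -1.11944691  6.60352599] [-0.37789019  0.46311098 -0.046093  ]
```

View pics/w3.png

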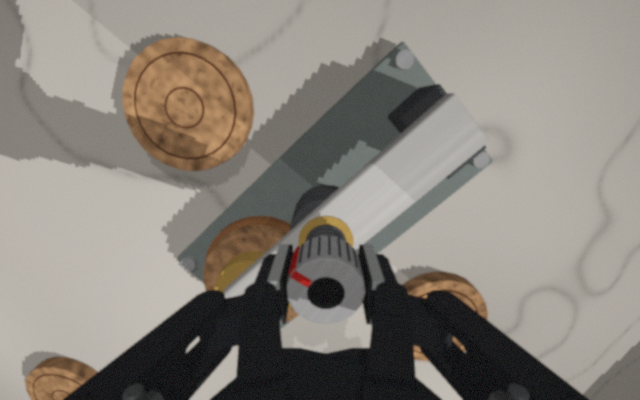

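The head is gripped (opening 35.5 mm) and the wrist camera sees the socket at (325,292) and the red line. Now back-turns in steps, loosening after each one.

```bash
cat > look.py <<'E'
from h import *
import sys
s,d,uv,n,red=socket((325,float(sys.argv[1]) if len(sys.argv)>1 else 292),30)
c,v=ray(d,uv,s)
# axis: known xy of bolt -> height where ray passes closest
a=np.array([.4857,-.0184,0]);w=np.array([0,0,1.])
A=np.array([v,-w]).T;z=np.linalg.lstsq(A,a-c,rcond=None)[0][1]
ang=None
if red: q=plane(*ray(d,red,s),z)-plane(c,v,z);ang=np.arctan2(q[1],q[0])
print("px",uv.round(1),n,"top z %.4f"%z,"red yaw",ang,"q6 %.3f"%s["joint_pos"][5],"F",np.round(s["force"],1),"tcp",np.round(s["tcp_pos"],4),s["opening"],s["finger_force"])
E
python3 look.py
python3 -m jog '[{"xyz":[0,0,-0.1],"rot":[0,0,-0.14],"jaw":30},{"xyz":[0,0,-0.1],"rot":[0,0,-0.14],"jaw":30},{"xyz":[0,0,-0.1],"rot":[0,0,-0.14],"jaw":30},{"xyz":[0,0,-0.1],"rot":[0,0,-0.14],"jaw":30},{"xyz":[0,0,-0.1],"rot":[0,0,-0.14],"jaw":30},{"xyz":[0,0,0],"rot":[0,0,0],"jaw":30}]'
python3 look.py
python3 -m jog '[{"xyz":[0,0,0],"rot":[0,0,0],"jaw":60},{"xyz":[0,0,0],"rot":[0,0,0],"jaw":60},{"xyz":[0,0,0],"rot":[0,0,0],"jaw":60}]'
python3 look.py
```

```text
px [325.5 292.5] 816 top z 0.1133 red yaw -1.9017468122308039 q6 -1.532 F [-1.4 -1.3  5.9] tcp [ 0.4851 -0.0185  0.0817] 0.03530573936604116 21.450397074222565
time: 4.5
tcp_pos: [0.4851, -0.0186, 0.0822]
eef_rot: [-0.528, 0.849, -0.0, 0.0]
force: [-0.8, -1.8, 6.5]
opening: 0.0355
finger_force: 21.6
px [325.6 292.8] 766 top z 0.1140 red yaw -1.1334038669910314 q6 -0.827 F [-0.8 -1.8  6.5] tcp [ 0.4851 -0.0186  0.0822] 0.0355198350100741 21.56501591205597
time: 4.85
tcp_pos: [0.4847, -0.0184, 0.0816]
eef_rot: [-0.526, 0.851, 0.0, -0.0]
force: [0.1, 0.0, -0.3]
opening: 0.0511
finger_force: 0.0
px [324.6 293.7] 765 top z 0.1140 red yaw -1.151384237138269 q6 -0.832 F [ 0.1  0.  -0.3] tcp [ 0.4847 -0.0184  0.0816] 0.05113063609659039 0.0
```

Not dropped yet: the bolt turned 0.7 rad and climbed about 0.6 mm. Continue.

```bash

python3 -m jog '[{"xyz":[0,0,0],"rot":[0,0,0],"jaw":30},{"xyz":[0,0,0],"rot":[0,0,0],"jaw":30},{"xyz":[0,0,0],"rot":[0,0,0],"jaw":30},{"xyz":[0,0,-0.1],"rot":[0,0,-0.14],"jaw":30},{"xyz":[0,0,-0.1],"rot":[0,0,-0.14],"jaw":30},{"xyz":[0,0,-0.1],"rot":[0,0,-0.14],"jaw":30},{"xyz":[0,0,0],"rot":[0,0,0],"jaw":30}]'
python3 look.py
python3 -m jog '[{"xyz":[0,0,0],"rot":[0,0,0],"jaw":60},{"xyz":[0,0,0],"rot":[0,0,0],"jaw":60},{"xyz":[0,0,0],"rot":[0,0,0],"jaw":60}]'
python3 look.py
```

```text
time: 5.6
tcp_pos: [0.4851, -0.0185, 0.0822]
eef_rot: [-0.692, 0.722, -0.0, 0.0]
force: [1.2, -2.2, -1.3]
opening: 0.0356
finger_force: 20.2
px [322.5 291.6] 311 top z 0.1131 red yaw -0.6572077192858696 q6 -0.410 F [ 1.2 -2.2 -1.3] tcp [ 0.4851 -0.0185  0.0822] 0.03559038306232244 20.197017788887024
time: 5.95
tcp_pos: [0.4847, -0.0183, 0.082]
eef_rot: [-0.691, 0.723, 0.0, -0.0]
force: [0.2, 0.6, -0.6]
opening: 0.0513
finger_force: 0.0
px [316.1 293.7] 171 top z 0.1150 red yaw -0.8712035058762538 q6 -0.414 F [ 0.2  0.6 -0.6] tcp [ 0.4847 -0.0183  0.082 ] 0.051272113064113924 0.0
```

```bash
python3 - <<'E'
from h import *
d=arm.get_image("wrist");o=cv2.resize(d["img"][200:350,220:420,::-1],(600,450));cv2.imwrite("pics/w4.png",o)
E
```

```text
(no output)
```

View pics/w4.png

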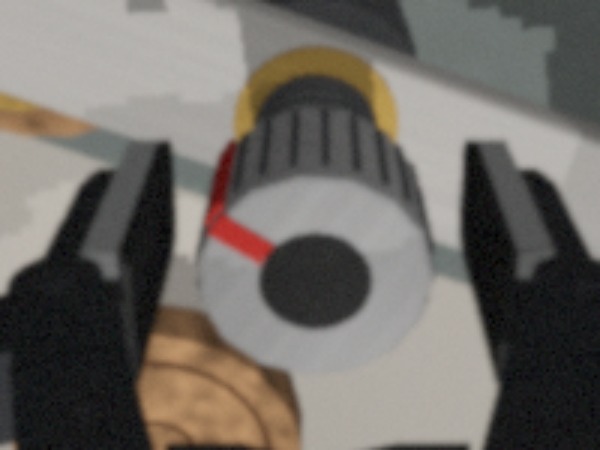

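The socket centre is at (325,293.7), in the same place relative to the tool, so no drop yet. The mask only shrank because of the light, so I'll raise its threshold and keep going.

```bash
sed -i 's/w<45/w<62/' h.py; python3 look.py
python3 -m jog '[{"xyz":[0,0,0],"rot":[0,0,0],"jaw":30},{"xyz":[0,0,0],"rot":[0,0,0],"jaw":30},{"xyz":[0,0,0],"rot":[0,0,0],"jaw":30},{"xyz":[0,0,-0.1],"rot":[0,0,-0.14],"jaw":30},{"xyz":[0,0,-0.1],"rot":[0,0,-0.14],"jaw":30},{"xyz":[0,0,-0.1],"rot":[0,0,-0.14],"jaw":30},{"xyz":[0,0,0],"rot":[0,0,0],"jaw":30}]'
python3 -m jog '[{"xyz":[0,0,0],"rot":[0,0,0],"jaw":60},{"xyz":[0,0,0],"rot":[0,0,0],"jaw":60},{"xyz":[0,0,0],"rot":[0,0,0],"jaw":60}]'
python3 look.py
```

```text
px [324.6 293.2] 806 top z 0.1143 red yaw -0.6769582417239705 q6 -0.413 F [ 0.1 -0.5 -0.1] tcp [ 0.4847 -0.0184  0.0821] 0.051494139442346154 0.0
time: 6.8
tcp_pos: [0.4851, -0.0184, 0.0822]
eef_rot: [0.827, -0.562, 0.0, -0.0]
force: [3.6, -1.2, -5.3]
opening: 0.0353
finger_force: 20.5
time: 7.1
tcp_pos: [0.4847, -0.0185, 0.0825]
eef_rot: [0.826, -0.563, -0.0, 0.0]
force: [-0.1, 1.2, 0.2]
opening: 0.0512
finger_force: 0.0
px [324.7 286.5] 767 top z 0.1097 red yaw -0.2360263016426438 q6 0.006 F [-0.1  1.2  0.2] tcp [ 0.4847 -0.0185  0.0825] 0.05123577908092739 0.0
```

Dropped: the top went from 0.1143 to 0.1097, about 5 mm. I overshot by at most 0.4 rad, so I need about 6.45 rad forward. First stroke: lower the tool, grip, and turn 7 × 0.14.

```bash

python3 -m jog '[{"xyz":[0,0,4.5],"rot":[0,0,0],"jaw":60},{"xyz":[0,0,0],"rot":[0,0,0],"jaw":60},{"xyz":[0,0,0],"rot":[0,0,0],"jaw":30},{"xyz":[0,0,0],"rot":[0,0,0],"jaw":30},{"xyz":[0,0,0],"rot":[0,0,0],"jaw":30},{"xyz":[0,0,0],"rot":[0,0,0],"jaw":30}]' 25
python3 look.py 300
python3 -m jog '[{"xyz":[0,0,0.1],"rot":[0,0,0.14],"jaw":30},{"xyz":[0,0,0.1],"rot":[0,0,0.14],"jaw":30},{"xyz":[0,0,0.1],"rot":[0,0,0.14],"jaw":30},{"xyz":[0,0,0.1],"rot":[0,0,0.14],"jaw":30},{"xyz":[0,0,0.1],"rot":[0,0,0.14],"jaw":30},{"xyz":[0,0,0.1],"rot":[0,0,0.14],"jaw":30},{"xyz":[0,0,0.1],"rot":[0,0,0.14],"jaw":30},{"xyz":[0,0,0],"rot":[0,0,0],"jaw":30}]'
python3 look.py 300
python3 -m jog '[{"xyz":[0,0,0],"rot":[0,0,0],"jaw":60},{"xyz":[0,0,0],"rot":[0,0,0],"jaw":60},{"xyz":[0,0,0],"rot":[0,0,0],"jaw":60}]'
python3 look.py 295
```

```text
time: 7.75
tcp_pos: [0.4851, -0.0184, 0.0779]
eef_rot: [0.827, -0.562, 0.0, -0.0]
force: [1.0, -0.6, -1.6]
opening: 0.0354
finger_force: 25.1
px [325.6 292.4] 819 top z 0.1097 red yaw -0.2297557367235529 q6 0.008 F [ 1.  -0.6 -1.6] tcp [ 0.4851 -0.0184  0.0779] 0.03540107935018835 25.103817880153656
time: 8.6
tcp_pos: [0.4852, -0.0183, 0.0772]
eef_rot: [-0.464, 0.886, -0.0, 0.0]
force: [2.5, 0.1, -2.3]
opening: 0.035
finger_force: 25.2
px [325.7 292.3] 844 top z 0.1089 red yaw -1.3184147786412583 q6 -0.975 F [ 2.5  0.1 -2.3] tcp [ 0.4852 -0.0183  0.0772] 0.035048031428363116 25.237271189689636
time: 8.95
tcp_pos: [0.4846, -0.0186, 0.0772]
eef_rot: [-0.465, 0.885, 0.0, -0.0]
force: [0.3, 0.6, 0.8]
opening: 0.0511
finger_force: 0.0
px [324.6 293.2] 818 top z 0.1089 red yaw -1.3230322257334273 q6 -0.971 F [0.3 0.6 0.8] tcp [ 0.4846 -0.0186  0.0772] 0.05113293349465327 0.0
```

The bolt is following the thread (0.8 mm for 0.98 rad). Spin the open gripper back 27 rows.

```bash

python3 -m jog '[{"xyz":[0,0,0],"rot":[0,0,-0.14],"jaw":60},{"xyz":[0,0,0],"rot":[0,0,-0.14],"jaw":60},{"xyz":[0,0,0],"rot":[0,0,-0.14],"jaw":60},{"xyz":[0,0,0],"rot":[0,0,-0.14],"jaw":60},{"xyz":[0,0,0],"rot":[0,0,-0.14],"jaw":60},{"xyz":[0,0,0],"rot":[0,0,-0.14],"jaw":60},{"xyz":[0,0,0],"rot":[0,0,-0.14],"jaw":60},{"xyz":[0,0,0],"rot":[0,0,-0.14],"jaw":60}]'
python3 -m jog '[{"xyz":[0,0,0],"rot":[0,0,-0.14],"jaw":60},{"xyz":[0,0,0],"rot":[0,0,-0.14],"jaw":60},{"xyz":[0,0,0],"rot":[0,0,-0.14],"jaw":60},{"xyz":[0,0,0],"rot":[0,0,-0.14],"jaw":60},{"xyz":[0,0,0],"rot":[0,0,-0.14],"jaw":60},{"xyz":[0,0,0],"rot":[0,0,-0.14],"jaw":60},{"xyz":[0,0,0],"rot":[0,0,-0.14],"jaw":60},{"xyz":[0,0,0],"rot":[0,0,-0.14],"jaw":60}]'
python3 -m jog '[{"xyz":[0,0,0],"rot":[0,0,-0.14],"jaw":60},{"xyz":[0,0,0],"rot":[0,0,-0.14],"jaw":60},{"xyz":[0,0,0],"rot":[0,0,-0.14],"jaw":60},{"xyz":[0,0,0],"rot":[0,0,-0.14],"jaw":60},{"xyz":[0,0,0],"rot":[0,0,-0.14],"jaw":60},{"xyz":[0,0,0],"rot":[0,0,-0.14],"jaw":60},{"xyz":[0,0,0],"rot":[0,0,-0.14],"jaw":60},{"xyz":[0,0,0],"rot":[0,0,-0.14],"jaw":60}]'
python3 -m jog '[{"xyz":[0,0,0],"rot":[0,0,-0.14],"jaw":60},{"xyz":[0,0,0],"rot":[0,0,-0.14],"jaw":60},{"xyz":[0,0,0],"rot":[0,0,-0.14],"jaw":60},{"xyz":[0,0,0],"rot":[0,0,0],"jaw":60},{"xyz":[0,0,0],"rot":[0,0,0],"jaw":60}]'
python3 look.py 293
```

```text
time: 9.8
tcp_pos: [0.4847, -0.0185, 0.0772]
eef_rot: [0.866, -0.5, -0.0, 0.0]
force: [-0.2, -0.6, -0.4]
opening: 0.0515
finger_force: 0.0
time: 10.6
tcp_pos: [0.4847, -0.0185, 0.0772]
eef_rot: [0.999, 0.036, -0.0, 0.0]
force: [0.9, 0.1, 0.1]
opening: 0.0513
finger_force: 0.0
time: 11.4
tcp_pos: [0.4847, -0.0185, 0.0772]
eef_rot: [0.828, 0.561, -0.0, -0.0]
force: [-0.3, 0.1, -0.1]
opening: 0.0513
finger_force: 0.0
time: 11.9
tcp_pos: [0.4848, -0.0185, 0.0772]
eef_rot: [0.696, 0.718, -0.0, -0.0]
force: [0.4, -0.2, -0.2]
opening: 0.0513
finger_force: 0.0
px [326.1 292.5] 857 top z 0.1088 red yaw -1.2153911361402863 q6 2.804 F [ 0.4 -0.2 -0.2] tcp [ 0.4848 -0.0185  0.0772] 0.051310030646758806 0.0
```

Bolt undisturbed, q6 = 2.80. Grip and turn 39 rows forward.

```bash

python3 -m jog '[{"xyz":[0,0,0],"rot":[0,0,0],"jaw":30},{"xyz":[0,0,0],"rot":[0,0,0],"jaw":30},{"xyz":[0,0,0],"rot":[0,0,0],"jaw":30},{"xyz":[0,0,0],"rot":[0,0,0],"jaw":30}]' 30
python3 -m jog '[{"xyz":[0,0,0.11],"rot":[0,0,0.14],"jaw":30},{"xyz":[0,0,0.11],"rot":[0,0,0.14],"jaw":30},{"xyz":[0,0,0.11],"rot":[0,0,0.14],"jaw":30},{"xyz":[0,0,0.11],"rot":[0,0,0.14],"jaw":30},{"xyz":[0,0,0.11],"rot":[0,0,0.14],"jaw":30},{"xyz":[0,0,0.11],"rot":[0,0,0.14],"jaw":30},{"xyz":[0,0,0.11],"rot":[0,0,0.14],"jaw":30},{"xyz":[0,0,0.11],"rot":[0,0,0.14],"jaw":30}]'
python3 look.py
python3 -m jog '[{"xyz":[0,0,0.11],"rot":[0,0,0.14],"jaw":30},{"xyz":[0,0,0.11],"rot":[0,0,0.14],"jaw":30},{"xyz":[0,0,0.11],"rot":[0,0,0.14],"jaw":30},{"xyz":[0,0,0.11],"rot":[0,0,0.14],"jaw":30},{"xyz":[0,0,0.11],"rot":[0,0,0.14],"jaw":30},{"xyz":[0,0,0.11],"rot":[0,0,0.14],"jaw":30},{"xyz":[0,0,0.11],"rot":[0,0,0.14],"jaw":30},{"xyz":[0,0,0.11],"rot":[0,0,0.14],"jaw":30}]'
python3 look.py
```

```text
time: 12.35
tcp_pos: [0.4851, -0.0184, 0.0774]
eef_rot: [0.695, 0.719, 0.0, 0.0]
force: [0.7, -0.0, 2.5]
opening: 0.0349
finger_force: 29.8
time: 13.15
tcp_pos: [0.4852, -0.0184, 0.0765]
eef_rot: [0.971, 0.237, 0.0, 0.0]
force: [0.9, -1.2, 2.6]
opening: 0.035
finger_force: 29.8
px [325.2 292.9] 862 top z 0.1083 red yaw -2.327839896617003 q6 1.682 F [ 0.9 -1.2  2.6] tcp [ 0.4852 -0.0184  0.0765] 0.03499488343665012 29.831122756004333
time: 14.0
tcp_pos: [0.4851, -0.0185, 0.0756]
eef_rot: [0.95, -0.313, 0.0, -0.0]
force: [1.4, -1.7, 2.9]
opening: 0.0352
finger_force: 29.8
px [325.3 292. ] 861 top z 0.1069 red yaw 2.8279411591677346 q6 0.565 F [ 1.4 -1.7  2.9] tcp [ 0.4851 -0.0185  0.0756] 0.0352122836790496 29.846611618995667
```

```bash

python3 -m jog '[{"xyz":[0,0,0.11],"rot":[0,0,0.14],"jaw":30},{"xyz":[0,0,0.11],"rot":[0,0,0.14],"jaw":30},{"xyz":[0,0,0.11],"rot":[0,0,0.14],"jaw":30},{"xyz":[0,0,0.11],"rot":[0,0,0.14],"jaw":30},{"xyz":[0,0,0.11],"rot":[0,0,0.14],"jaw":30},{"xyz":[0,0,0.11],"rot":[0,0,0.14],"jaw":30},{"xyz":[0,0,0.11],"rot":[0,0,0.14],"jaw":30},{"xyz":[0,0,0.11],"rot":[0,0,0.14],"jaw":30}]'
python3 -m jog '[{"xyz":[0,0,0.11],"rot":[0,0,0.14],"jaw":30},{"xyz":[0,0,0.11],"rot":[0,0,0.14],"jaw":30},{"xyz":[0,0,0.11],"rot":[0,0,0.14],"jaw":30},{"xyz":[0,0,0.11],"rot":[0,0,0.14],"jaw":30},{"xyz":[0,0,0.11],"rot":[0,0,0.14],"jaw":30},{"xyz":[0,0,0.11],"rot":[0,0,0.14],"jaw":30},{"xyz":[0,0,0.11],"rot":[0,0,0.14],"jaw":30},{"xyz":[0,0,0.11],"rot":[0,0,0.14],"jaw":30}]'
python3 look.py
python3 -m jog '[{"xyz":[0,0,0.11],"rot":[0,0,0.14],"jaw":30},{"xyz":[0,0,0.11],"rot":[0,0,0.14],"jaw":30},{"xyz":[0,0,0.11],"rot":[0,0,0.14],"jaw":30},{"xyz":[0,0,0.11],"rot":[0,0,0.14],"jaw":30},{"xyz":[0,0,0.11],"rot":[0,0,0.14],"jaw":30},{"xyz":[0,0,0.11],"rot":[0,0,0.14],"jaw":30},{"xyz":[0,0,0.11],"rot":[0,0,0.14],"jaw":30},{"xyz":[0,0,0],"rot":[0,0,0],"jaw":30}]'
python3 -m jog '[{"xyz":[0,0,0],"rot":[0,0,0],"jaw":30},{"xyz":[0,0,0],"rot":[0,0,0],"jaw":30},{"xyz":[0,0,0],"rot":[0,0,0],"jaw":30},{"xyz":[0,0,0],"rot":[0,0,0],"jaw":30},{"xyz":[0,0,0],"rot":[0,0,0],"jaw":30}]'
python3 look.py
python3 - <<'E'
from h import *
d=arm.get_image("wrist");cv2.imwrite("pics/w5.png",d["img"][:,:,::-1])
E
```

```text
time: 14.85
tcp_pos: [0.4851, -0.0185, 0.0747]
eef_rot: [-0.639, 0.769, -0.0, 0.0]
force: [1.4, -1.1, 2.1]
opening: 0.0351
finger_force: 29.9
time: 15.65
tcp_pos: [0.4851, -0.0185, 0.0738]
eef_rot: [-0.133, 0.991, -0.0, 0.0]
force: [1.4, -0.9, 2.7]
opening: 0.035
finger_force: 29.9
px [325.6 292.3] 880 top z 0.1053 red yaw 0.5939261802735357 q6 -1.673 F [ 1.4 -0.9  2.7] tcp [ 0.4851 -0.0185  0.0738] 0.03502131382604474 29.85512137413025
time: 16.5
tcp_pos: [0.4851, -0.0184, 0.073]
eef_rot: [0.347, 0.938, 0.0, 0.0]
force: [1.2, -2.1, 1.7]
opening: 0.0348
finger_force: 29.9
time: 17.0
tcp_pos: [0.485, -0.0184, 0.073]
eef_rot: [0.349, 0.937, 0.0, 0.0]
force: [1.5, -0.8, 2.9]
opening: 0.035
finger_force: 30.0
px [325.7 292.9] 876 top z 0.1048 red yaw -0.3847909973872261 q6 -2.651 F [ 1.5 -0.8  2.9] tcp [ 0.485  -0.0184  0.073 ] 0.03502721845079625 29.953594207763672
```

View pics/w5.png

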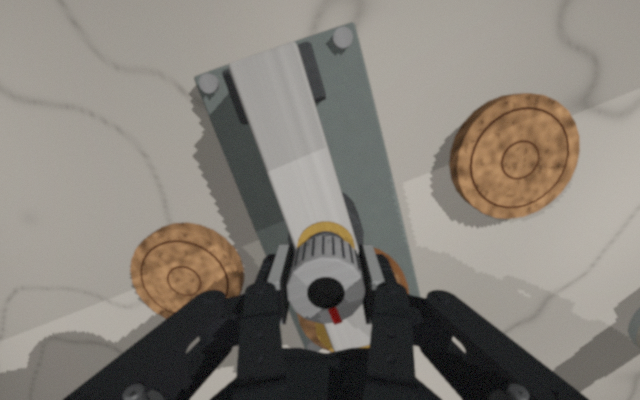

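The head is still gripped at 30 N. The red line has turned 6.43 rad since the drop and the head is about 5 mm lower. The corks in view look undisturbed.

```bash
python3 -c "
from rig import arm
print(arm.finish_job())"
```

```text
the job is handed in; nothing more can be done
None
```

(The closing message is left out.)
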